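# Load the microscope's filter docks in order

## Robot

A 6-joint arm with a two-finger parallel gripper is mounted at the origin on the work surface. World frame = base frame: x ahead of the robot, y to its left, z up, the work surface at z = 0. Lengths are in m, angles in rad, forces in N, time in s.
With the tool pointing down it reaches from about 0.325 to 0.75 m from the base axis. Payload 7.6 kg.
Tool frame: the origin (TCP) lies at the centre of the arm's flange, where the gripper is bolted on; the fingertips stand 173 mm ahead of it and the grasp point (between the pads) lies 155 mm ahead of it; z points along the fingers, y is the line along which they close (so a half turn about z gives the same grasp; the last joint's range is limited). The gripper opens to 85 mm and grips with 20 to 120 N. Pads are 22 mm wide; open, the fingers measure 114 mm over their backs; the gripper's body (76 mm by 85 mm) begins 54 mm behind the grasp point. The pads swing forward as they close: fully open they stand 13 mm farther back than shut.
Start: joints at [-1.231, 0.052, 1.401, -0, 1.689, -0.07], TCP at [0.209, -0.482, 0.405] pointing down, gripper open.
Joint ranges: [-2.9, 2.9], [-0.91, 2.17], [0.12, 2.37], [-1.06, 4.2], [0.26, 2.73], [-2.93, 2.93]. Speed limits (rad/s): [2.57, 2.57, 3.01, 3.14, 3.14, 3.14].

## Interface

Orientations are given as a unit quaternion [w, x, y, z].
In Python, from bench import bot gives the robot as it stands. The module is installed in compiled form; this text tells all that it offers.
- The arm moves only by the tool play_rows, never from a script. Its argument "commands" is a list of rows, each a list of 7 numbers: the turn, a rotation vector about the world's x, y, z normalised to -1 to 1, where 1 is 0.08 rad, then the shift along the world's x, y, z normalised to -1 to 1, where 1 is 0.03 m, then the finger opening in mm, from 0 to 85.4. In form: [[ax, ay, az, dx, dy, dz, jaw], ...]. A call has 1 to 8 rows; each row shifts and turns the commanded pose from where the row before left it; what a row does not reach is not made up. A row lasts 1/8 s, in which the tool goes at most 62.5 mm and 10.7 degrees, less where a joint would pass 70% of its speed; a pose out of reach is approached as far as the arm can. A call with a number of a shift or a turn outside -1 to 1 is refused whole. A call with a gripper value outside its range is refused whole. The fingers move at their own pace and stop on an object; the grip force is fixed at half the most. Time passes only in rows, so rows that do not move let the fingers close. It gives the time, the measured TCP pose, the force, the opening and the grip force at its end, in the units of the state.
- bot.read_state(): the state, without advancing time (a new reading comes with each control period).
- bot.get_image(name): name is "scene" or "top"; returns a dict with "img" (480x640x3 uint8, red, green, blue), "fx", "fy", "cx", "cy" (pixels), "k1" (the pictures are not rectified: a ray, as slopes to the right and down, at radius r is drawn at 1 + k1 r^2 times it, then the intrinsics apply), "rvec" (rotation vector, rad) and "tvec" (3), from world to camera coordinates, as OpenCV has them. Camera axes: x right, y down, z forward; pixel columns grow to the right and rows downward; lengths in m; the calibration is good to about 2 mm. A picture is of the moment at which its call begins. There is no depth.
- bot.finish_job(): hands the job in; it is judged then, once.
The state is a dict: "time_s": time; "joint_pos": joint angles; "qvel": joint speeds; "tau": joint torques, N m; "position": TCP position; "tool_rot": TCP orientation; "ft_force": force on the tool from outside, world axes, zero at the start; "moment": the same for the moment, N m; "finger_gap": finger opening in m; "grasp_force": force on a finger pad.
Only numpy, scipy, OpenCV 4.12 (cv2) and the standard library are available. Lean on these libraries where they do the work, as an engineer would, in place of code of your own. Each camera call takes 0.05 s, during which the arm holds its last target. There are 200 camera calls.

## Task

First take the black blank out of its dock and stand it upright in the yellow tray. Then load the filter blocks one after another, in this order: blue into the dock with one dot, green into the dock with two dots, red into the dock with three dots, each set fully down in its pocket with its lens facing the dock's dots. Set the blocks down without dropping them, and leave the white block, the brass objective, the bottle and the handset where they stand.

Things in the scene. Friction and masses are not known exactly. Their poses are not given: they have to be found in the camera images.
- blue_block: loose blue optical filter block, 36 x 36 x 50 mm upright, 120 g, standing on the table. Origin: centre of its underside; z up; +x points out of the one side that carries the round lens. A white bar on its top, 12 mm from the centre, marks the lens side.
- blue_lens (a point): centre of the blue block's round 25 mm lens, on its +x side, 31 mm above its underside (18 mm from the block's axis)
- green_block: loose green optical filter block, 36 x 36 x 50 mm upright, 120 g, standing on the table. Origin: centre of its underside; z up; +x points out of the one side that carries the round lens. A white bar on its top, 12 mm from the centre, marks the lens side.
- green_lens (a point): centre of the green block's round 25 mm lens, on its +x side, 31 mm above its underside (18 mm from the block's axis)
- red_block: loose red optical filter block, 36 x 36 x 50 mm upright, 120 g, standing on the table. Origin: centre of its underside; z up; +x points out of the one side that carries the round lens. A white bar on its top, 12 mm from the centre, marks the lens side.
- red_lens (a point): centre of the red block's round 25 mm lens, on its +x side, 31 mm above its underside (18 mm from the block's axis)
- blank: loose black blanking block without a lens, 36 x 36 x 50 mm, 120 g, grey disc on its top; at the start it stands fully down in the pocket of dock one, two or three. Origin: centre of its underside, z up
- white_block: loose white reference block without a lens, 36 x 36 x 50 mm, standing in the pocket of dock four, where it must stay. Origin: centre of its underside, z up
- dock1: fixed light-grey dock, one black dot on the white ledge (34 mm wide, 9 mm high) along its +x side. Open square pocket 41 x 41 mm inside with a 3 mm bevelled rim, 51 x 51 mm outside, floor 5 mm and wall tops 17 mm above its origin: centre of its underside, on the rail's top (12 mm above the table), z up. Docks stand 64 mm apart along y, in any order
- dock2: fixed light-grey dock, two black dots on the white ledge (34 mm wide, 9 mm high) along its +x side. Open square pocket 41 x 41 mm inside with a 3 mm bevelled rim, 51 x 51 mm outside, floor 5 mm and wall tops 17 mm above its origin: centre of its underside, on the rail's top (12 mm above the table), z up. Docks stand 64 mm apart along y, in any order
- dock3: fixed light-grey dock, three black dots on the white ledge (34 mm wide, 9 mm high) along its +x side. Open square pocket 41 x 41 mm inside with a 3 mm bevelled rim, 51 x 51 mm outside, floor 5 mm and wall tops 17 mm above its origin: centre of its underside, on the rail's top (12 mm above the table), z up. Docks stand 64 mm apart along y, in any order
- dock4: fixed light-grey dock, four black dots on the white ledge (34 mm wide, 9 mm high) along its +x side. Open square pocket 41 x 41 mm inside with a 3 mm bevelled rim, 51 x 51 mm outside, floor 5 mm and wall tops 17 mm above its origin: centre of its underside, on the rail's top (12 mm above the table), z up. Docks stand 64 mm apart along y, in any order
- rail: fixed black bar under the docks, 120 x 280 x 12 mm, its origin at the centre of its underside, long side along its y
- tray: fixed yellow open tray, 110 x 110 mm outside, 12 mm high, walls and floor 4 mm thick; origin at the centre of its underside
- guard: fixed upright clear acrylic guard with white edge rails, 140 mm long along its x, 9 mm thick, 80 mm high; origin at the centre of its underside. It stands between the loose blocks and the docks
- objective: loose brass microscope objective, 28 mm diameter, 44 mm high, standing close beside the green block; bystander. Origin: centre of its underside
- bottle: loose bottle of lens cleaner, 42 mm diameter, 92 mm high; bystander. Origin: centre of its underside
- handset: loose white handset lying flat, 55 x 95 x 22 mm (x, y, z); bystander. Origin: centre of its underside
Things that resemble listed ones, but are neither listed nor needed, are in the scene too. Of the things that look like the green_block, the middle-sized one is meant.

How it is judged:
By the outcome, as a careful person would: the job done as asked, in the order asked, and still so for the second after the job is handed in, with the robot touching nothing.
It also fails if it takes over 72 s, if anything falls off the work surface, if the arm or the gripper's body presses on something with over 40 N, if the wrist force passes 120 N, or if a joint passes its speed limit or range.

## Working session

There is one attempt and no reset: what is moved stays moved. The work goes in short steps, Python scripts to look and compute and a tool call to move; the robot and the scene stay as the last step left them, time stands still between calls to the robot, and variables do not carry over. Pictures are saved under pics/ and viewed, at most 10 in all, crops included, and the job is handed in when it is done.

Besides the shell and the picture viewer there is one more tool, called after ">>>" as name([rows], argument=value, ...), one row to a line, values as JSON. play_rows: Moves the arm, as the interface text tells. Scaled input: -1 to 1 covers 0.03 m each way for a shift and 0.08 rad each way for a turn. Its arguments: {"type":"object","properties":{"commands":{"type":"array"}},"required":["commands"]}

```bash
mkdir -p pics
cat > h.py <<'E'
import numpy as np, cv2
from bench import bot
def grab(n):
    return bot.get_image(n)
def save(d,name,box=None,s=1):
    im=d["img"]
    if box: im=im[box[1]:box[3],box[0]:box[2]]
    cv2.imwrite("pics/"+name,cv2.cvtColor(cv2.resize(im,None,fx=s,fy=s,interpolation=cv2.INTER_CUBIC),cv2.COLOR_RGB2BGR))
def ray(d,uv):
    K=np.array([[d["fx"],0,d["cx"]],[0,d["fy"],d["cy"]],[0,0,1.]])
    uv=np.atleast_2d(uv).astype(float)
    p=(uv-[d["cx"],d["cy"]])/[d["fx"],d["fy"]]
    q=p.copy()
    for _ in range(20): q=p/(1+d["k1"]*(q**2).sum(1,keepdims=True))
    R,_=cv2.Rodrigues(np.array(d["rvec"],float)); t=np.array(d["tvec"],float).ravel()
    return -R.T@t, np.c_[q,np.ones(len(q))]@R
def onz(d,uv,z):
    c,r=ray(d,uv); return c+r*((z-c[2])/r[:,2])[:,None]
def proj(d,P):
    R,_=cv2.Rodrigues(np.array(d["rvec"],float)); X=np.atleast_2d(P)@R.T+np.array(d["tvec"]).ravel()
    q=X[:,:2]/X[:,2:]; q=q*(1+d["k1"]*(q**2).sum(1,keepdims=True))
    return q*[d["fx"],d["fy"]]+[d["cx"],d["cy"]]
def tri(d1,a,d2,b):
    c1,r1=ray(d1,a);c2,r2=ray(d2,b)
    r1=r1[0];r2=r2[0]
    A=np.c_[r1,-r2]; s=np.linalg.lstsq(A,c2-c1,rcond=None)[0]
    p=c1+r1*s[0];q=c2+r2*s[1]; return (p+q)/2,np.linalg.norm(p-q)
E
python3 - <<'E'
from h import *
for n in("top","scene"):
    d=grab(n); save(d,n+"0.png",s=1.25)
    print(n,{k:np.round(v,4).tolist() for k,v in d.items() if k!="img"}, ray(d,[[320,240]])[0])
print(bot.read_state())
E
```

```text
top {'fx': 436.0833, 'fy': 436.0833, 'cx': 326.1756, 'cy': 238.5156, 'k1': -0.1072, 'rvec': [2.1872, -2.1358, 0.1292], 'tvec': [-0.0523, 0.5289, 0.8949]} [ 0.42133099 -0.03932928  0.95085876]
scene {'fx': 585.9212, 'fy': 585.9212, 'cx': 320.254, 'cy': 237.8986, 'k1': -0.1511, 'rvec': [2.146, 0.6483, -0.3013], 'tvec': [-0.4315, -0.1534, 1.368]} [ 0.99862829 -0.75527275  0.7165473 ]
{'time_s': 0.1, 'joint_pos': array([-1.23127881e+00,  5.27750413e-02,  1.40163735e+00, -7.50269115e-07,
        1.68861883e+00, -7.03091224e-02]), 'qvel': array([ 0.00079375, -0.00099195, -0.00042308, -0.00051957, -0.00038322,
       -0.0007534 ]), 'tau': array([ 1.28350337e-03, -3.82582891e+01, -3.60984850e+01, -3.02634794e-05,
        4.80450210e-03, -1.40976528e-05]), 'position': array([ 0.20919315, -0.48148959,  0.40394867]), 'tool_rot': array([-7.12726515e-04,  9.79078382e-01,  2.03482197e-01, -9.68955748e-05]), 'ft_force': array([ 1.05723221, -0.37478597,  0.50049694]), 'moment': array([-0.02513065, -0.01166691,  0.03188771]), 'grasp_force': 0.0, 'finger_gap': 0.08522388836019762}
```

View pics/top0.png

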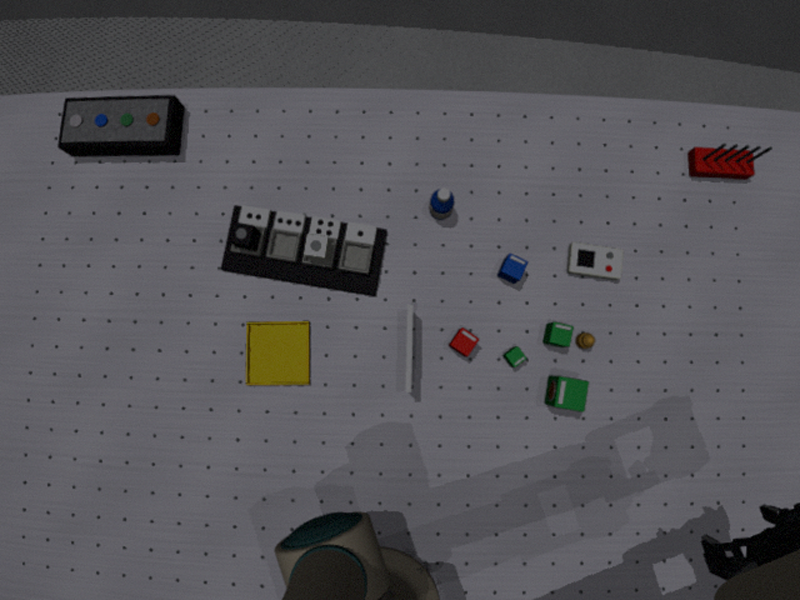

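View pics/scene0.png

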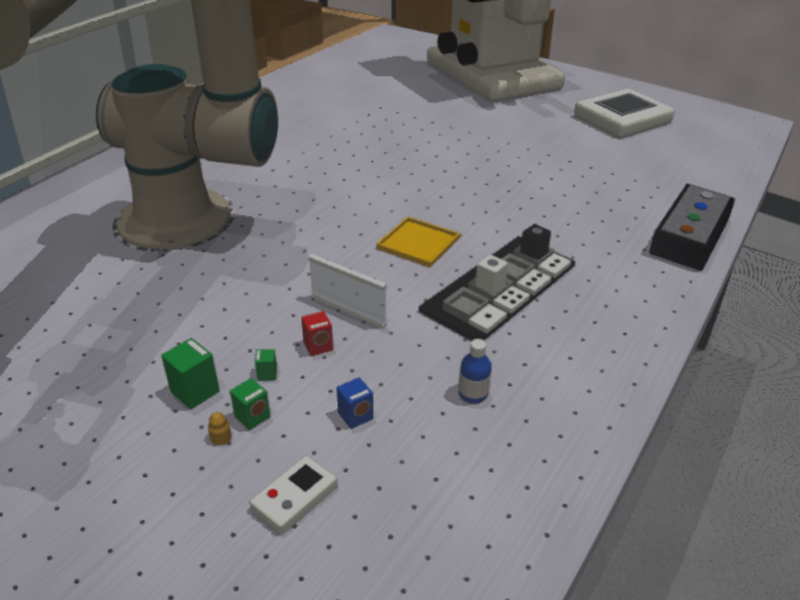

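The top view (800 px picture) shows the docks from left to right: two dots holding the blank (243,235), three dots (285,243), four dots with white (318,245), one dot (357,252). Tray is at (279,353), blue (513,268), red (464,342).

Green candidates: large (568,394), small (515,356), middle (559,335). The middle one fits the description, and it also stands beside the brass objective (586,340). I'll confirm it in an enlarged crop and measure.

```bash
cat > seg.py <<'E'
from h import *
def comps(d,lo,hi,mina=60):
    hsv=cv2.cvtColor(d["img"],cv2.COLOR_RGB2HSV)
    m=cv2.inRange(hsv,np.array(lo),np.array(hi))
    if lo[0]==0: m|=cv2.inRange(hsv,np.array((172,lo[1],lo[2])),np.array((180,255,255)))
    n,l,s,c=cv2.connectedComponentsWithStats(m)
    return [(l==i,s[i],c[i]) for i in range(1,n) if s[i][4]>=mina]
H={"blue":((105,120,30),(125,255,255)),"green":((50,120,30),(80,255,255)),"red":((0,120,30),(8,255,255))}
E
python3 - <<'E'
from seg import *
D={n:grab(n) for n in("top","scene")}
for n,d in D.items():
    np.savez(""+n+"0.npz",**d)
    hsv=cv2.cvtColor(d["img"],cv2.COLOR_RGB2HSV)
    for c,(lo,hi) in H.items():
        for m,s,ce in comps(d,lo,hi):
            v=hsv[...,2][m]; t,_=cv2.threshold(v,0,255,cv2.THRESH_OTSU)
            print(n,c,s.tolist(),ce.round(1),"V",np.percentile(v,[5,25,50,75,95]),t)
t=D["top"]["img"]; s=D["scene"]["img"]
a=cv2.resize(t[190:340,345:495],(400,400),interpolation=cv2.INTER_CUBIC)
b=cv2.resize(s[260:370,120:320],(400,220),interpolation=cv2.INTER_CUBIC)
c=cv2.resize(t[155:245,170:315],(400,248),interpolation=cv2.INTER_CUBIC)
e=cv2.resize(s[170:275,325:470],(400,290),interpolation=cv2.INTER_CUBIC)
o=np.zeros((600,800,3),np.uint8); o[:400,:400]=a;o[:248,400:]=c;o[250:540,400:]=e;o[400:,:400]=b[:200]
cv2.imwrite("pics/comp.png",o[...,::-1])
E
```

```text
top blue [76, 91, 10, 10, 81] [80.5 95.6] V [54. 85. 90. 92. 94.] 73.0
top blue [345, 153, 18, 18, 183] [353.  162.8] V [37.1 47.  53.  63.  67. ] 53.0
top blue [398, 203, 24, 23, 269] [409.6 214.8] V [33. 83. 94. 96. 98.] 61.0
top green [97, 91, 9, 10, 66] [101.   95.4] V [40.5 58.  60.  62.  64. ] 50.0
top green [438, 258, 21, 19, 250] [447.4 268.3] V [34.45 77.   80.   82.   84.  ] 55.0
top green [404, 277, 17, 17, 135] [411.1 284. ] V [40.  77.5 82.  84.  87. ] 58.0
top green [443, 301, 28, 28, 517] [457.4 315. ] V [59. 77. 80. 81. 83.] 61.0
top red [551, 118, 52, 25, 1060] [575.7 130.5] V [ 33.  47.  81.  96. 101.] 65.0
top red [360, 262, 23, 23, 279] [370.3 274. ] V [ 56. 100. 107. 109. 111.] 83.0
scene blue [370, 284, 23, 20, 358] [380.6 293.9] V [ 78.   85.   98.5 114.  119. ] 98.0
scene blue [270, 303, 28, 39, 635] [282.4 321.2] V [ 70.  78.  83. 137. 139.] 106.0
scene green [130, 273, 45, 54, 1550] [151.9 299.3] V [ 59.  64.  66. 114. 116.] 89.0
scene green [204, 280, 16, 24, 303] [212.7 291.7] V [ 67.  67.  68. 116. 117.] 91.0
scene green [185, 303, 30, 40, 604] [197.8 322.1] V [ 60.  64.  68. 115. 117.] 88.0
scene red [242, 249, 24, 35, 476] [252.7 265.7] V [ 74.  86.  89. 152. 154.] 117.0
```

View pics/comp.png

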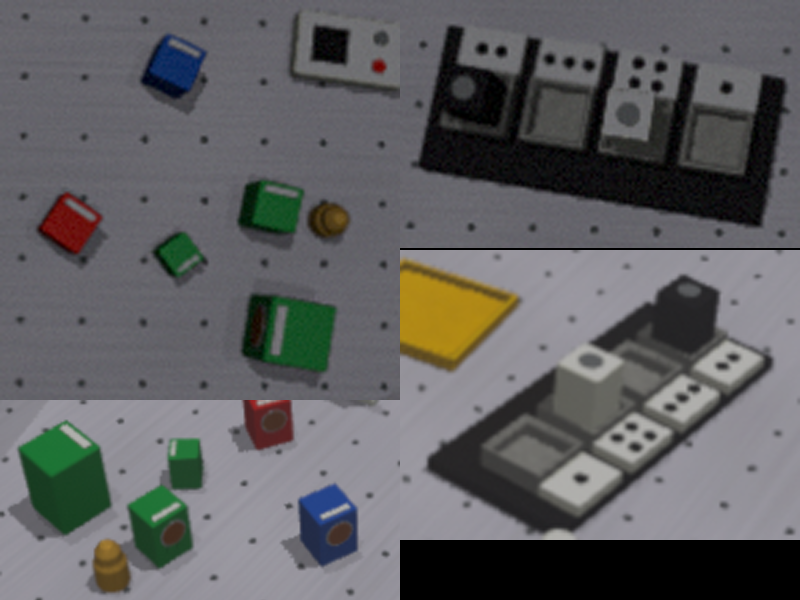

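The crops confirm it. The middle green stands beside the brass objective with its bar towards +x. The large green has its bar on its left edge and the small one at bottom right. The blank is in the two-dot dock, and docks 1 and 3 are empty. Next I measure poses.

```bash
cat >> seg.py <<'E'
def face(d,m):
    v=cv2.cvtColor(d["img"],cv2.COLOR_RGB2HSV)[...,2]
    t,_=cv2.threshold(v[m],0,255,cv2.THRESH_OTSU)
    t=m&(v>t); n,l,s,c=cv2.connectedComponentsWithStats(t.astype(np.uint8),connectivity=4)
    t=l==1+np.argmax(s[1:,4])
    p=np.argwhere(t)[:,::-1].astype(np.float32)
    h=cv2.convexHull(p).astype(np.int32); k=np.zeros(m.shape,np.uint8); cv2.fillConvexPoly(k,h,1)
    y,x=np.nonzero(k); y2,x2=np.nonzero((k>0)&~t)
    return np.array([x.mean(),y.mean()]),np.array([x2.mean(),y2.mean()]),h[:,0]
def pick(d,c,near):
    return min(comps(d,*H[c]),key=lambda q:np.hypot(*(q[2]-near)))[0]
def rect(P):
    (cx,cy),(w,h),a=cv2.minAreaRect((P[:,:2]*1000).astype(np.float32)); return round(cx,1),round(cy,1),round(w,1),round(h,1),round(a,1)
def blobs(d,box,lo,dark=True,amin=2):
    x0,y0,x1,y1=box; g=cv2.cvtColor(d["img"],cv2.COLOR_RGB2GRAY)[y0:y1,x0:x1]
    g=cv2.resize(g,None,fx=6,fy=6,interpolation=cv2.INTER_CUBIC)
    m=((g<lo) if dark else (g>lo)).astype(np.uint8)
    n,l,s,c=cv2.connectedComponentsWithStats(m)
    return [((c[i]+.5)/6-.5+[x0,y0],s[i][4]/36,s[i][2:4]/6) for i in range(1,n) if s[i][4]/36>amin]
E
python3 - <<'E'
from seg import *
T=dict(np.load("top0.npz"));S=dict(np.load("scene0.npz"))
for c,a,b in(("blue",(409,215),(282,321)),("green",(447,268),(198,322)),("red",(370,274),(253,266))):
    f,bar,h=face(T,pick(T,c,a)); g,bar2,_=face(S,pick(S,c,b))
    p,e=tri(T,f,S,g); q=onz(T,[f],.05)[0]; w=onz(T,[bar],.05)[0]; w2=onz(S,[bar2],.05)[0]-onz(S,[g],.05)[0]
    print(c,"tri",p.round(4),"err",e.round(4),"top",q.round(4),"lensdir",np.degrees(np.arctan2(*(w-q)[1::-1])).round(1),np.degrees(np.arctan2(w2[1],w2[0])).round(1),rect(onz(T,h,.05)), "scene",onz(S,[g],.05)[0].round(4))
# dots / ledges
for n,d,box in(("top",T,(175,160,315,240)),("scene",S,(330,175,465,275))):
    x0,y0,x1,y1=box
    hsv=cv2.cvtColor(d["img"],cv2.COLOR_RGB2HSV)[y0:y1,x0:x1]
    print(n,"V pct",np.percentile(hsv[...,2],[5,20,40,60,80,95]))
    g=cv2.resize(hsv[...,2],None,fx=6,fy=6,interpolation=cv2.INTER_CUBIC)
    for thr in (110,) if n=="top" else (130,):
        k=cv2.inRange(g,thr,255); cs,hi=cv2.findContours(k,cv2.RETR_CCOMP,cv2.CHAIN_APPROX_NONE)
        for i,c in enumerate(cs):
            A=cv2.contourArea(c)/36
            if hi[0][i][3]>=0 and 3<A<60:
                M=cv2.moments(c); u=np.array([M["m10"],M["m01"]])/M["m00"]; u=(u+.5)/6-.5+[x0,y0]
                print(n,"hole",u.round(1),round(A,1),onz(d,[u],.021)[0].round(4))
# tray, objective, bottle, guard, handset
d=T
m=max(comps(T,(20,120,40),(35,255,255)),key=lambda q:q[1][4]); c=cv2.findContours(m[0].astype(np.uint8),0,1)[0][0][:,0]
print("tray",rect(onz(T,c,.012)))
print("guard z.08",onz(T,[(328,245),(328,315)],.08).round(3).tolist(),"bottle",onz(T,[(355,155)],.09).round(3).tolist(),"objective",onz(T,[(469,272)],.03).round(3).tolist())
m=cv2.cvtColor(T["img"],cv2.COLOR_RGB2GRAY)
np.set_printoptions(linewidth=250)
print(m[165:228:1,283].tolist(), m[165:222,227].tolist())
E
```

```text
blue tri [ 0.5867 -0.2179  0.0474] err 0.0003 top [ 0.5864 -0.2173  0.05  ] lensdir -24.1 -15.3 (586.2, -217.2, 35.1, 33.6, 66.0) scene [ 0.5882 -0.2201  0.05  ]
green tri [ 0.4742 -0.2973  0.0472] err 0.0 top [ 0.4741 -0.2966  0.05  ] lensdir -16.8 0.6 (474.0, -296.4, 33.9, 34.1, 76.9) scene [ 0.4764 -0.2992  0.05  ]
red tri [ 0.4585 -0.1353  0.0479] err 0.0001 top [ 0.4585 -0.135   0.05  ] lensdir -32.3 -31.0 (458.3, -135.1, 33.8, 34.5, 57.2) scene [ 0.4602 -0.1373  0.05  ]
top V pct [  9.  18.  61. 104. 108. 114.]
top hole [307.4 220.9] 5.1 [0.5685 0.0016 0.021 ]
top hole [287.8 186.4] 34.0 [0.6437 0.0466 0.021 ]
top hole [263.9 178.9] 31.4 [0.6594 0.0997 0.021 ]
top hole [256.  177.3] 32.4 [0.6627 0.1173 0.021 ]
top hole [230.9 177.2] 34.6 [0.6618 0.1727 0.021 ]
top hole [206.2 173.2] 29.5 [0.67   0.2285 0.021 ]
top hole [199.2 172.2] 32.3 [0.6721 0.2444 0.021 ]
scene V pct [ 39.  81. 142. 154. 157. 175.]
scene hole [390.1 252.2] 17.8 [0.6438 0.0464 0.021 ]
scene hole [409.9 240.9] 17.0 [0.6595 0.0995 0.021 ]
scene hole [403.3 237.6] 15.2 [0.6439 0.1018 0.021 ]
scene hole [415.2 
[... 1117 characters left out ...]
965 0.2686 0.021 ]
tray (432.6, 183.2, 108.4, 109.9, 2.3)
guard z.08 [[0.511, -0.044, 0.08], [0.372, -0.047, 0.08]] bottle [[0.696, -0.095, 0.09]] objective [[0.465, -0.346, 0.03]]
[102, 105, 102, 102, 101, 104, 105, 103, 103, 103, 100, 99, 99, 107, 110, 111, 111, 108, 111, 111, 111, 112, 110, 112, 110, 111, 112, 109, 78, 57, 42, 45, 73, 78, 75, 77, 74, 74, 74, 75, 76, 80, 77, 78, 81, 79, 81, 83, 79, 66, 66, 62, 30, 11, 10, 6, 11, 16, 13, 14, 14, 14, 11] [100, 99, 100, 99, 105, 110, 112, 111, 111, 115, 113, 113, 111, 110, 112, 113, 110, 113, 105, 84, 58, 42, 48, 69, 75, 78, 74, 76, 75, 78, 82, 79, 78, 79, 78, 81, 78, 76, 82, 75, 67, 75, 48, 20, 12, 3, 17, 18, 18, 11, 12, 16, 7, 3, 20, 18, 9]
```

Run:
```python
from seg import *
T=dict(np.load("top0.npz"));S=dict(np.load("scene0.npz"))
ax=np.array([.9897,-.1429]);ay=np.array([.1429,.9897])
L=np.array([[.6437,.0465],[.6711,.2362],[.6618,.1728],[.6530,.1095]])
for i in(0,2):
  for D in (.034,.0425):
    c=L[i]-D*ax
    for h,w,n in((.029,.0255,"outer rim"),(.029,.0205,"inner rim"),(.017,.0205,"floor"),(.012,.0255,"base")):
        P=[np.r_[c+s*w*ax+t*w*ay,h] for s,t in((-1,0),(1,0),(0,-1),(0,1))]
        print(i+1,D,n,"top",proj(T,P).round(1).tolist(),"scene",proj(S,P).round(1).tolist())
    for s in(-.017,.017): print(" ledge edge",s,proj(T,np.r_[L[i]+s*ax,.021]).round(1).tolist())
for n,d,box in(("top",T,(180,175,215,200)),("scene",S,(415,180,445,200))):
    for b in blobs(d,box,60 if n=="top" else 70,False,8): print(n,"disc?",b[0].round(1),round(b[1],1),b[2].round(1),onz(d,[b[0]],.067)[0].round(4))
for n,d,s,box in(("top",T,5,(180,165,310,230)),("scene",S,5,(330,175,465,275))):
    im=cv2.resize(d["img"][box[1]:box[3],box[0]:box[2]],None,fx=s,fy=s,interpolation=cv2.INTER_CUBIC)
    for i in(0,2):
      c=L[i]-.0425*ax
      for h,w,col in((.029,.0255,(255,0,0)),(.017,.0205,(0,255,0))):
        q=proj(d,[np.r_[c+a*w*ax+b*w*ay,h] for a,b in((-1,-1),(1,-1),(1,1),(-1,1))])
        cv2.polylines(im,[(((q+.5)-[box[0],box[1]])*s).astype(int)],True,col,1)
    cv2.imwrite(f"pics/d_{n}.png",im[...,::-1])
a=cv2.imread("pics/d_top.png");b=cv2.imread("pics/d_scene.png")
o=np.zeros((600,800,3),np.uint8);o[:260,:520]=cv2.resize(a,(520,260));b=cv2.resize(b,(459,340));o[260:600,:459]=b;cv2.imwrite("pics/d.png",o)
```

```text
1 0.034 outer rim top [[282.6, 212.2], [286.9, 189.3], [296.4, 202.6], [273.2, 198.8]] scene [[365.7, 236.0], [386.8, 247.0], [368.0, 247.5], [384.0, 235.5]]
1 0.034 inner rim top [[283.1, 209.9], [286.5, 191.5], [294.1, 202.3], [275.4, 199.2]] scene [[367.7, 237.0], [384.7, 245.9], [369.6, 246.3], [382.5, 236.6]]
1 0.034 floor top [[283.6, 210.9], [286.9, 192.7], [294.5, 203.3], [276.0, 200.3]] scene [[367.3, 241.9], [384.2, 250.8], [369.2, 251.2], [382.0, 241.5]]
1 0.034 base top [[283.4, 213.6], [287.5, 191.1], [296.9, 204.2], [274.1, 200.4]] scene [[365.1, 242.9], [386.1, 253.9], [367.5, 254.5], [383.3, 242.4]]
 ledge edge -0.017 [[286.5, 193.9]]
 ledge edge 0.017 [[289.3, 178.9]]
1 0.0425 outer rim top [[281.9, 216.1], [286.2, 193.1], [295.7, 206.5], [272.4, 202.6]] scene [[362.2, 234.2], [383.2, 245.1], [364.5, 245.6], [380.5, 233.7]]
1 0.0425 inner rim top [[282.4, 213.8], [285.8, 195.3], [293.4, 206.1], [274.7, 203.0]] scene [[364.3, 235.2], [381.1, 244.0], [366.1, 244.4], [379.0, 234.8]]
1 0.0425 floor top [[282.9, 214.7], [286.2, 196.5], [293.8, 207.1], [275.3, 204.1]] scen
[... 1371 characters left out ...]
 [218.5, 194.8]] scene [[401.3, 212.6], [417.6, 220.4], [403.8, 220.7], [414.9, 212.3]]
3 0.0425 base top [[225.8, 208.0], [230.3, 185.6], [239.3, 198.6], [216.8, 194.9]] scene [[399.2, 213.6], [419.3, 223.3], [402.1, 223.7], [416.0, 213.2]]
 ledge edge -0.017 [[229.4, 184.7]]
 ledge edge 0.017 [[232.4, 169.8]]
top disc? [181.2 182.4] 61.2 [ 5.  22.3] [0.6371 0.2674 0.067 ]
top disc? [203.8 177.6] 133.3 [24.3 12.2] [0.648  0.2198 0.067 ]
top disc? [192.5 186.3] 39.1 [7.2 7. ] [0.629  0.2425 0.067 ]
scene disc? [418.1 183. ] 55.2 [11.2  9.8] [0.6079 0.2323 0.067 ]
scene disc? [440.6 188.1] 132.7 [14.7 20. ] [0.6556 0.2414 0.067 ]
scene disc? [429.4 184. ] 26.6 [8.  4.5] [0.6294 0.2424 0.067 ]
```

View pics/d.png

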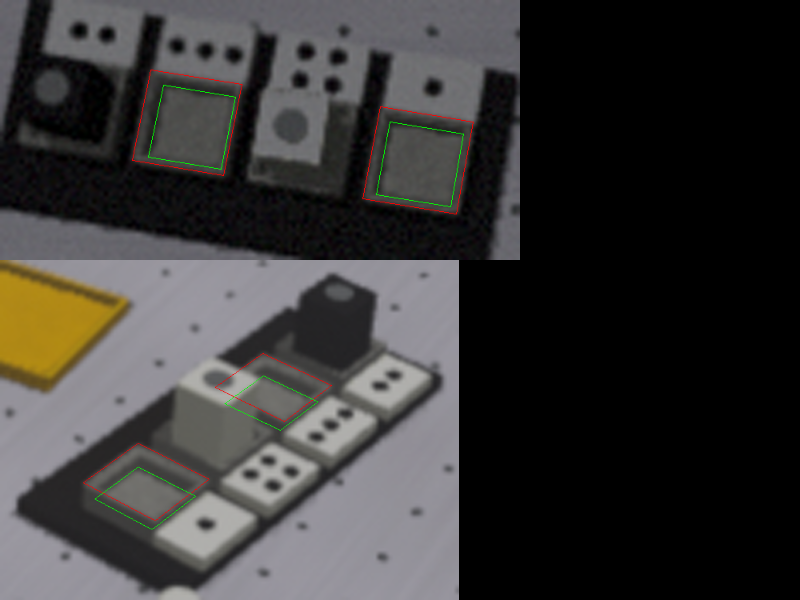

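The overlay shows the pocket outlines fit in both views, so dock centres are about (0.602,0.053), (0.629,0.242) and (0.620,0.179), with yaw −8.2°. The heights also agree: dots at 21 mm and the blank's disc at 67 mm. Now I move to the blank.

>>> play_rows([
  [0, 0, 0.51, 0.56, 0.965, -0.14, 85],
  [0, 0, 0.51, 0.56, 0.965, -0.14, 85],
  [0, 0, 0.51, 0.56, 0.965, -0.14, 85],
  [0, 0, 0.51, 0.56, 0.965, -0.14, 85],
  [0, 0, 0.51, 0.56, 0.965, -0.14, 85],
  [0, 0, 0.51, 0.56, 0.965, -0.14, 85],
  [0, 0, 0.51, 0.56, 0.965, -0.14, 85],
  [0, 0, 0.51, 0.56, 0.965, -0.14, 85],
])

```text
time_s: 1.2
position: [0.344, -0.2489, 0.3709]
tool_rot: [0.0, 0.933, 0.36, 0.0]
ft_force: [0.9, -0.2, -0.3]
finger_gap: 0.0848
grasp_force: 0.0
```

>>> play_rows([
  [0, 0, 0.51, 0.56, 0.965, -0.14, 85],
  [0, 0, 0.51, 0.56, 0.965, -0.14, 85],
  [0, 0, 0.51, 0.56, 0.965, -0.14, 85],
  [0, 0, 0.51, 0.56, 0.965, -0.14, 85],
  [0, 0, 0.51, 0.56, 0.965, -0.14, 85],
  [0, 0, 0.51, 0.56, 0.965, -0.14, 85],
  [0, 0, 0.51, 0.56, 0.965, -0.14, 85],
  [0, 0, 0.51, 0.56, 0.965, -0.14, 85],
])

```text
time_s: 2.2
position: [0.4784, -0.0173, 0.3372]
tool_rot: [0.0, 0.862, 0.507, -0.0]
ft_force: [0.7, 0.6, 0.2]
finger_gap: 0.0847
grasp_force: 0.0
```

>>> play_rows([
  [0, 0, 0.51, 0.56, 0.965, -0.14, 85],
  [0, 0, 0.51, 0.56, 0.965, -0.14, 85],
  [0, 0, 0.51, 0.56, 0.965, -0.14, 85],
  [0, 0, 0.51, 0.56, 0.965, -0.14, 85],
  [0, 0, 0.51, 0.56, 0.965, -0.14, 85],
  [0, 0, 0.51, 0.56, 0.965, -0.14, 85],
  [0, 0, 0.51, 0.56, 0.965, -0.14, 85],
  [0, 0, 0.51, 0.56, 0.965, -0.14, 85],
])

```text
time_s: 3.2
position: [0.6128, 0.2143, 0.3034]
tool_rot: [-0.0, 0.768, 0.641, -0.0]
ft_force: [0.5, -0.4, 0.1]
finger_gap: 0.0852
grasp_force: 0.0
```

```bash
cat > g.py <<'E'
# usage: g.py x y z grip_angle_deg : units still to go
import sys; from h import *
from scipy.spatial.transform import Rotation as R
s=bot.read_state(); q=np.array(s["tool_rot"]); r=R.from_quat(q[[1,2,3,0]])
x,y,z,a=map(float,sys.argv[1:5]); a=np.radians(a)
Y=np.array([np.cos(a),np.sin(a),0]);Z=np.array([0,0,-1.]);t=R.from_matrix(np.c_[np.cross(Y,Z),Y,Z])
print("t",round(s["time_s"],2),"pos",s["position"].round(4),"rotunits",((t*r.inv()).as_rotvec()/.08).round(2),"shiftunits",((np.array([x,y,z])-s["position"])/.03).round(3),"F",np.round(s["ft_force"],1),"gap",round(s["finger_gap"],4),"j",s["joint_pos"].round(2))
E
python3 g.py .629 .2425 .204 -8.2
```

```text
t 3.2 pos [0.6128 0.2143 0.3034] rotunits [ 0.   -0.01  0.47] shiftunits [ 0.539  0.941 -3.313] F [ 0.5 -0.4  0.1] gap 0.0852 j [ 0.28  0.45  1.14 -0.    1.56  0.46]
```

>>> play_rows([
  [0, 0, 0.47, 0.54, 0.94, -0.31, 85],
  [0, 0, 0, 0, 0, -0.8, 85],
  [0, 0, 0, 0, 0, -0.8, 85],
  [0, 0, 0, 0, 0, -0.8, 85],
  [0, 0, 0, 0, 0, -0.6, 85],
  [0, 0, 0, 0, 0, 0, 20],
  [0, 0, 0, 0, 0, 0, 20],
  [0, 0, 0, 0, 0, 0, 20],
])

```text
time_s: 4.2
position: [0.6291, 0.2416, 0.2067]
tool_rot: [0.001, 0.756, 0.654, 0.001]
ft_force: [0.8, 0.4, -0.3]
finger_gap: 0.0353
grasp_force: 60.4
```

>>> play_rows([
  [0, 0, 0, 0, 0, 0, 20],
  [0, 0, 0, 0, 0, 0, 20],
])

```text
time_s: 4.45
position: [0.629, 0.2416, 0.2064]
tool_rot: [0.001, 0.756, 0.654, 0.001]
ft_force: [-0.7, -0.8, 5.9]
finger_gap: 0.0354
grasp_force: 61.1
```

```bash
python3 g.py .629 .2425 .204 -8.2
```

```text
t 4.45 pos [0.629  0.2416 0.2064] rotunits [-0.01  0.04  0.01] shiftunits [-0.001  0.031 -0.08 ] F [-0.7 -0.8  5.9] gap 0.0354 j [ 0.31  0.6   1.13 -0.    1.41  0.46]
```

>>> play_rows([
  [0, 0, 0, 0, 0, 0.5, 20],
  [0, 0, 0, 0, 0, 0.8, 20],
  [0, 0, 0, 0, 0, 0.6, 20],
  [0, 0, 0, -0.5, -0.15, 0.2, 20],
  [0, 0, 0, -1, -0.3, 0, 20],
  [0, 0, 0, -1, -0.3, 0, 20],
  [0, 0, 0, -1, -0.3, 0, 20],
  [0, 0, 0, -1, -0.3, 0, 20],
])

```text
time_s: 5.45
position: [0.4925, 0.2007, 0.2681]
tool_rot: [0.0, 0.756, 0.654, 0.0]
ft_force: [0.1, 0.5, 0.1]
finger_gap: 0.0353
grasp_force: 60.6
```

>>> play_rows([
  [0, 0, 0, -1, -0.3, -0.4, 20],
  [0, 0, 0, -1, -0.3, -0.8, 20],
  [0, 0, 0, 0, 0, -0.6, 20],
])

```text
time_s: 5.82
position: [0.4319, 0.1825, 0.213]
tool_rot: [-0.0, 0.756, 0.654, -0.001]
ft_force: [0.1, -0.3, -1.0]
finger_gap: 0.0354
grasp_force: 60.6
```

```bash
python3 g.py .4326 .1832 .194 -8.2
```

```text
t 5.83 pos [0.4319 0.1825 0.213 ] rotunits [ 0.01 -0.01  0.01] shiftunits [ 0.024  0.022 -0.634] F [ 0.1 -0.3 -1. ] gap 0.0354 j [ 0.32  0.06  1.79 -0.    1.29  0.47]
```

>>> play_rows([
  [0, 0, 0, 0, 0, -0.4, 20],
  [0, 0, 0, 0, 0, -0.13, 20],
  [0, 0, 0, 0, 0, -0.07, 20],
])

```text
time_s: 6.2
position: [0.434, 0.1831, 0.196]
tool_rot: [0.0, 0.756, 0.654, 0.0]
ft_force: [-0.0, 1.4, -0.7]
finger_gap: 0.0351
grasp_force: 60.6
```

>>> play_rows([
  [0, 0, 0, 0, 0, -0.05, 20],
])

```text
time_s: 6.32
position: [0.4339, 0.1831, 0.1945]
tool_rot: [0.0, 0.756, 0.654, 0.0]
ft_force: [0.0, 1.0, -1.4]
finger_gap: 0.0354
grasp_force: 60.6
```

>>> play_rows([
  [0, 0, 0, 0, 0, -0.05, 20],
])

```text
time_s: 6.45
position: [0.4339, 0.1831, 0.1934]
tool_rot: [0.0, 0.756, 0.654, 0.0]
ft_force: [-5.4, -2.2, 11.7]
finger_gap: 0.0357
grasp_force: 62.4
```

>>> play_rows([
  [0, 0, 0, 0, 0, 0, 70],
  [0, 0, 0, 0, 0, 0, 85],
  [0, 0, 0, 0, 0, 0.6, 85],
  [0, 0, 0, 0, 0, 1, 85],
  [0, 0, -0.25, 0.36, -0.95, 1, 85],
  [0, 0, -0.25, 0.36, -0.95, 0.9, 85],
  [0, 0, -0.25, 0.36, -0.95, 0, 85],
  [0, 0, -0.25, 0.36, -0.95, 0, 85],
])

```text
time_s: 7.45
position: [0.4771, 0.068, 0.2982]
tool_rot: [0.0, 0.782, 0.623, 0.001]
ft_force: [0.9, 0.5, -0.7]
finger_gap: 0.0849
grasp_force: 0.0
```

>>> play_rows([
  [0, 0, -0.25, 0.36, -0.95, 0, 85],
  [0, 0, -0.25, 0.36, -0.95, 0, 85],
  [0, 0, -0.25, 0.36, -0.95, 0, 85],
  [0, 0, -0.25, 0.36, -0.95, 0, 85],
  [0, 0, -0.25, 0.36, -0.95, 0, 85],
  [0, 0, -0.25, 0.36, -0.95, 0, 85],
  [0, 0, -0.25, 0.36, -0.95, 0, 85],
  [0, 0, -0.25, 0.36, -0.95, 0, 85],
])

```text
time_s: 8.45
position: [0.5635, -0.16, 0.2976]
tool_rot: [0.0, 0.829, 0.559, 0.0]
ft_force: [-0.1, 0.3, 0.2]
finger_gap: 0.0848
grasp_force: 0.0
```

```bash
python3 g.py .5865 -.2175 .189 -24
python3 - <<'E'
from seg import *
T=grab("top");S=grab("scene")
f,bar,h=face(T,pick(T,"blue",(409,215)));print(onz(T,[f],.05)[0].round(4),rect(onz(T,h,.05)))
o=np.zeros((300,800,3),np.uint8);o[:,:400]=cv2.resize(T["img"][240:330,180:300],(400,300));o[:,400:]=cv2.resize(S["img"][160:250,290:410],(400,300));cv2.imwrite("pics/tray.png",o[...,::-1])
E
```

```text
t 8.45 pos [ 0.5635 -0.16    0.2976] rotunits [ 0.    0.   -0.42] shiftunits [ 0.767 -1.916 -3.619] F [-0.1  0.3  0.2] gap 0.0848 j [-0.34  0.28  1.36  0.    1.5   0.05]
[ 0.6958 -0.0845  0.05  ] (695.5, -83.0, 33.3, 15.0, 21.3)
```

View pics/tray.png

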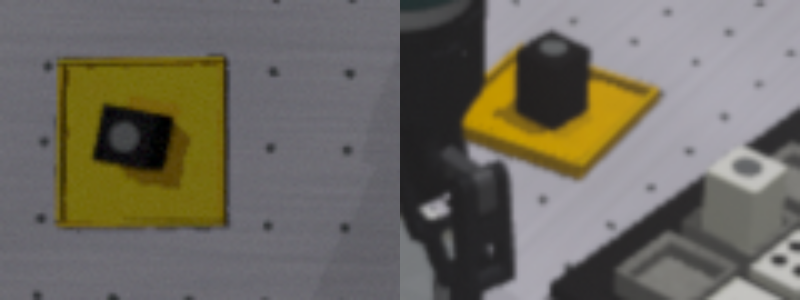

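The picture shows the blank standing upright in the tray, top view (133,137) and scene view (552,80). Next is blue.

>>> play_rows([
  [0, 0, -0.21, 0.38, -0.96, 0, 85],
  [0, 0, -0.21, 0.38, -0.96, -0.4, 85],
  [0, 0, 0, 0, 0, -0.9, 85],
  [0, 0, 0, 0, 0, -0.9, 85],
  [0, 0, 0, 0, 0, -0.9, 85],
  [0, 0, 0, 0, 0, -0.5, 85],
  [0, 0, 0, 0, 0, 0, 20],
  [0, 0, 0, 0, 0, 0, 20],
])

```text
time_s: 9.55
position: [0.5864, -0.2166, 0.1911]
tool_rot: [0.001, 0.838, 0.545, 0.001]
ft_force: [-0.4, -0.4, 0.3]
finger_gap: 0.0513
grasp_force: 0.0
```

>>> play_rows([
  [0, 0, 0, 0, 0, 0, 20],
  [0, 0, 0, 0, 0, 0, 20],
])

```text
time_s: 9.8
position: [0.5865, -0.2168, 0.1914]
tool_rot: [0.001, 0.838, 0.545, 0.001]
ft_force: [0.2, 0.7, 5.4]
finger_gap: 0.0356
grasp_force: 60.8
```

```bash
python3 g.py .6016 .0526 .3 -8.2
```

```text
t 9.8 pos [ 0.5865 -0.2168  0.1914] rotunits [0.01 0.04 3.43] shiftunits [0.504 8.981 3.621] F [0.2 0.7 5.4] gap 0.0356 j [-0.41  0.49  1.32  0.    1.33  0.  ]
```

>>> play_rows([
  [0, 0, 0, 0, 0, 0.6, 20],
  [0, 0, 0, 0, 0, 1, 20],
  [0, 0, 0.35, 0.05, 0.9, 1, 20],
  [0, 0, 0.35, 0.05, 0.9, 0, 20],
  [0, 0, 0.35, 0.05, 0.9, 0, 20],
  [0, 0, 0.35, 0.05, 0.9, 0, 20],
  [0, 0, 0.35, 0.05, 0.9, 0, 20],
  [0, 0, 0.35, 0.05, 0.9, 0, 20],
])

```text
time_s: 10.8
position: [0.5949, -0.0537, 0.2685]
tool_rot: [0.0, 0.789, 0.614, 0.0]
ft_force: [-0.0, -0.1, -1.4]
finger_gap: 0.0354
grasp_force: 60.1
```

>>> play_rows([
  [0, 0, 0.35, 0.05, 0.9, 0, 20],
  [0, 0, 0.35, 0.05, 0.9, 0, 20],
  [0, 0, 0.35, 0.05, 0.9, 0, 20],
  [0, 0, 0.28, 0.05, 0.88, -0.4, 20],
  [0, 0, 0, 0, 0, 0, 20],
])

```text
time_s: 11.42
position: [0.6006, 0.0542, 0.2552]
tool_rot: [-0.001, 0.755, 0.656, -0.001]
ft_force: [-0.2, -0.0, -1.2]
finger_gap: 0.035
grasp_force: 60.1
```

```bash
python3 g.py .6016 .0526 .2084 -8.2
python3 - <<'E'
from seg import *
T=grab("top");S=grab("scene")
for d in(T,S):
    for m,s,c in comps(d,*H["blue"],30): print(s.tolist(),c.round(1))
o=np.zeros((300,800,3),np.uint8);o[:,:400]=cv2.resize(T["img"][150:240,240:360],(400,300));o[:,400:]=cv2.resize(S["img"][180:270,320:440],(400,300));cv2.imwrite("pics/b1.png",o[...,::-1])
E
```

```text
t 11.43 pos [0.6006 0.0542 0.2552] rotunits [-0.   -0.02 -0.03] shiftunits [ 0.034 -0.054 -1.559] F [-0.2 -0.  -1.2] gap 0.035 j [0.03 0.36 1.35 0.   1.43 0.17]
[76, 91, 10, 10, 80] [80.4 95.6]
[345, 153, 18, 18, 185] [352.9 163.1]
[556, 162, 10, 6, 43] [560.4 164.1]
[362, 197, 24, 35, 508] [371.5 214.6]
[370, 284, 23, 20, 364] [380.6 293.9]
[370, 317, 18, 5, 38] [378.1 319.7]
```

View pics/b1.png

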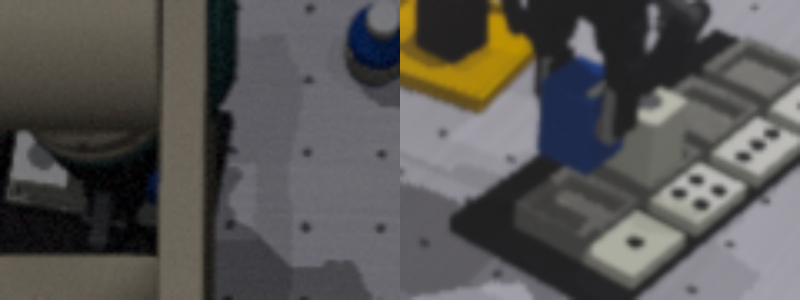

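The picture shows the blue block upright in the fingers above dock 1 (580,115). I lower it with force checks.

>>> play_rows([
  [0, 0, -0.03, 0.034, -0.035, -0.4, 20],
  [0, 0, 0, 0, 0, -0.5, 20],
  [0, 0, 0, 0, 0, -0.3, 20],
  [0, 0, 0, 0, 0, -0.2, 20],
  [0, 0, 0, 0, 0, -0.05, 20],
])

```text
time_s: 12.15
position: [0.602, 0.0517, 0.2116]
tool_rot: [-0.0, 0.757, 0.654, -0.0]
ft_force: [-1.1, 0.1, -2.0]
finger_gap: 0.035
grasp_force: 60.2
```

>>> play_rows([
  [0, 0, 0, 0, 0, -0.06, 20],
])

```text
time_s: 12.28
position: [0.6022, 0.0517, 0.2106]
tool_rot: [0.0, 0.757, 0.654, 0.0]
ft_force: [0.1, -0.8, -0.6]
finger_gap: 0.0354
grasp_force: 60.2
```

>>> play_rows([
  [0, 0, 0, 0, 0, -0.06, 20],
])

```text
time_s: 12.4
position: [0.6021, 0.0518, 0.2089]
tool_rot: [0.0, 0.757, 0.654, 0.0]
ft_force: [-0.2, -0.2, -1.7]
finger_gap: 0.0357
grasp_force: 60.2
```

>>> play_rows([
  [0, 0, 0, 0, 0, -0.04, 20],
])

```text
time_s: 12.52
position: [0.6022, 0.0517, 0.2083]
tool_rot: [0.0, 0.757, 0.654, 0.0]
ft_force: [-5.5, -0.4, 9.1]
finger_gap: 0.0353
grasp_force: 61.1
```

>>> play_rows([
  [0, 0, 0, 0, 0, -0.03, 20],
])

```text
time_s: 12.65
position: [0.6022, 0.0518, 0.2083]
tool_rot: [0.0, 0.757, 0.654, 0.0]
ft_force: [-7.0, -0.0, 12.7]
finger_gap: 0.0352
grasp_force: 61.6
```

>>> play_rows([
  [0, 0, 0, 0, 0, 0, 60],
  [0, 0, 0, 0, 0, 0, 85],
  [0, 0, 0, 0, 0, 0.6, 85],
  [0, 0, 0, 0, 0, 1, 85],
  [0, 0, -0.09, -0.33, -0.9, 1, 85],
  [0, 0, -0.09, -0.33, -0.9, 0.5, 85],
  [0, 0, -0.09, -0.33, -0.9, 0, 85],
  [0, 0, -0.09, -0.33, -0.9, 0, 85],
])

```text
time_s: 13.65
position: [0.5621, -0.0571, 0.3012]
tool_rot: [0.001, 0.766, 0.643, 0.001]
ft_force: [0.2, 0.4, -0.6]
finger_gap: 0.0848
grasp_force: 0.0
```

```bash
python3 g.py .474 -.2968 .3 -13.5
python3 - <<'E'
from seg import *
T=dict(np.load("top0.npz"));S=dict(np.load("scene0.npz"))
f,_,h=face(T,pick(T,"green",(457,315)));g,_,_=face(S,pick(S,"green",(152,299)))
p,e=tri(T,f,S,g);print(p.round(4),e.round(4),rect(onz(T,h,p[2])),cv2.boxPoints(cv2.minAreaRect((onz(T,h,p[2])[:,:2]*1000).astype(np.float32))).round(0).tolist())
T=grab("top");S=grab("scene")
f,bar,h=face(T,pick(T,"green",(447,268)));print("green",onz(T,[f],.05)[0].round(4),rect(onz(T,h,.05)))
m=[q for q in comps(S,*H["blue"],100)]
for q in m: print(q[1],q[2].round(1),face(S,q[0])[0].round(1),onz(S,[face(S,q[0])[0]],.067).round(4))
E
```

```text
t 13.65 pos [ 0.5621 -0.0571  0.3012] rotunits [ 0.01  0.03 -0.76] shiftunits [-2.937 -7.99  -0.042] F [ 0.2  0.4 -0.6] gap 0.0848 j [-0.17  0.22  1.43 -0.    1.49  0.01]
[ 0.376  -0.3087  0.0666] 0.001 (376.2, -308.4, 48.8, 49.5, 81.5) [[348.0, -329.0], [397.0, -336.0], [404.0, -288.0], [355.0, -281.0]]
green [ 0.4739 -0.2964  0.05  ] (474.0, -296.5, 33.6, 34.4, 78.1)
[361 218  26  32 482] [371.4 233.3] [374.4 225.2] [[0.6046 0.0486 0.067 ]]
[370 284  23  20 362] [380.5 293.9] [383.6 292.5] [[ 0.7077 -0.1058  0.067 ]]
```

>>> play_rows([
  [0, 0, -0.06, -0.326, -0.888, 0, 70],
  [0, 0, -0.06, -0.326, -0.888, 0, 70],
  [0, 0, -0.06, -0.326, -0.888, 0, 70],
  [0, 0, -0.06, -0.326, -0.888, 0, 70],
  [0, 0, -0.06, -0.326, -0.888, 0, 70],
  [0, 0, -0.06, -0.326, -0.888, 0, 70],
  [0, 0, -0.06, -0.326, -0.888, 0, 70],
  [0, 0, -0.06, -0.326, -0.888, 0, 70],
])

```text
time_s: 14.75
position: [0.4844, -0.2696, 0.3005]
tool_rot: [0.001, 0.778, 0.628, 0.0]
ft_force: [-0.1, -0.3, 0.4]
finger_gap: 0.0699
grasp_force: 0.0
```

>>> play_rows([
  [0, 0, -0.06, -0.326, -0.888, 0, 70],
  [0, 0, 0, 0, 0, 0, 70],
])

```text
time_s: 15.0
position: [0.4743, -0.2968, 0.3002]
tool_rot: [0.001, 0.78, 0.625, 0.0]
ft_force: [-0.6, -0.2, 0.7]
finger_gap: 0.0707
grasp_force: 0.0
```

```bash
python3 g.py .474 -.2968 .189 -12.5
```

```text
t 15.0 pos [ 0.4743 -0.2968  0.3002] rotunits [0.01 0.01 0.02] shiftunits [-1.000e-02  2.000e-03 -3.708e+00] F [-0.6 -0.2  0.7] gap 0.0707 j [-0.63  0.21  1.44  0.    1.49 -0.41]
```

>>> play_rows([
  [0, 0, 0, 0, 0, -0.9, 70],
  [0, 0, 0, 0, 0, -0.9, 70],
  [0, 0, 0, 0, 0, -0.9, 70],
  [0, 0, 0, 0, 0, -0.7, 70],
  [0, 0, 0, 0, 0, -0.3, 70],
  [0, 0, 0, 0, 0, 0, 20],
  [0, 0, 0, 0, 0, 0, 20],
  [0, 0, 0, 0, 0, 0, 20],
])

```text
time_s: 16.0
position: [0.4749, -0.2962, 0.1899]
tool_rot: [0.001, 0.78, 0.626, 0.0]
ft_force: [0.5, -0.5, 4.4]
finger_gap: 0.0353
grasp_force: 60.9
```

```bash
python3 g.py .629 .2423 .3 -8.2
```

```text
t 16.0 pos [ 0.4749 -0.2962  0.1899] rotunits [0.02 0.03 0.93] shiftunits [ 5.138 17.95   3.671] F [ 0.5 -0.5  4.4] gap 0.0353 j [-0.62  0.33  1.53  0.    1.28 -0.41]
```

>>> play_rows([
  [0, 0, 0, 0, 0, 0.7, 20],
  [0, 0, 0, 0, 0, 1, 20],
  [0, 0, 0.05, 0.27, 0.945, 1, 20],
  [0, 0, 0.05, 0.27, 0.945, 1, 20],
  [0, 0, 0.05, 0.27, 0.945, 0, 20],
  [0, 0, 0.05, 0.27, 0.945, 0, 20],
  [0, 0, 0.05, 0.27, 0.945, 0, 20],
  [0, 0, 0.05, 0.27, 0.945, 0, 20],
])

```text
time_s: 17.0
position: [0.5231, -0.125, 0.2996]
tool_rot: [0.0, 0.772, 0.635, 0.0]
ft_force: [-0.7, -0.1, -1.4]
finger_gap: 0.0349
grasp_force: 60.3
```

>>> play_rows([
  [0, 0, 0.05, 0.27, 0.945, 0, 20],
  [0, 0, 0.05, 0.27, 0.945, 0, 20],
  [0, 0, 0.05, 0.27, 0.945, 0, 20],
  [0, 0, 0.05, 0.27, 0.945, 0, 20],
  [0, 0, 0.05, 0.27, 0.945, 0, 20],
  [0, 0, 0.05, 0.27, 0.945, 0, 20],
  [0, 0, 0.05, 0.27, 0.945, 0, 20],
  [0, 0, 0.05, 0.27, 0.945, 0, 20],
])

```text
time_s: 18.0
position: [0.5879, 0.1017, 0.2995]
tool_rot: [0.0, 0.762, 0.648, 0.0]
ft_force: [-0.1, -0.1, -1.0]
finger_gap: 0.0354
grasp_force: 60.3
```

>>> play_rows([
  [0, 0, 0.05, 0.27, 0.945, 0, 20],
  [0, 0, 0.05, 0.27, 0.945, 0, 20],
  [0, 0, 0.05, 0.27, 0.945, 0, 20],
  [0, 0, 0.05, 0.27, 0.945, 0, 20],
  [0, 0, 0.0, 0.0, 0.0, -0.9, 20],
  [0, 0, 0, 0, 0, -0.6, 20],
  [0, 0, 0, 0, 0, 0, 20],
])

```text
time_s: 18.88
position: [0.6197, 0.2138, 0.2522]
tool_rot: [-0.001, 0.757, 0.654, -0.002]
ft_force: [-0.0, 0.0, -2.1]
finger_gap: 0.0351
grasp_force: 60.3
```

```bash
python3 g.py .6289 .2427 .2069 -8.2
```

```text
t 18.88 pos [0.6197 0.2138 0.2522] rotunits [ 0.02 -0.05  0.04] shiftunits [ 0.305  0.964 -1.509] F [-0.   0.  -2.1] gap 0.0351 j [ 0.28  0.51  1.16 -0.    1.47  0.42]
```

>>> play_rows([
  [0, 0, 0.04, 0.3, 0.96, 0, 20],
  [0, 0, 0, 0, 0, -0.3, 20],
  [0, 0, 0, 0, 0, -0.5, 20],
])

```text
time_s: 19.25
position: [0.6294, 0.2426, 0.2309]
tool_rot: [0.001, 0.756, 0.655, 0.001]
ft_force: [-0.2, -0.5, -1.8]
finger_gap: 0.035
grasp_force: 60.4
```

```bash
python3 g.py .6289 .2427 .2069 -8.2
```

```text
t 19.25 pos [0.6294 0.2426 0.2309] rotunits [-0.    0.02 -0.  ] shiftunits [-0.017  0.003 -0.8  ] F [-0.2 -0.5 -1.8] gap 0.035 j [ 0.31  0.58  1.11 -0.    1.45  0.46]
```

>>> play_rows([
  [0, 0, 0, -0.017, 0, -0.4, 20],
  [0, 0, 0, 0, 0, -0.15, 20],
  [0, 0, 0, 0, 0, 0, 20],
])

```text
time_s: 19.62
position: [0.6286, 0.2428, 0.2135]
tool_rot: [-0.0, 0.756, 0.655, -0.0]
ft_force: [0.1, -0.0, -1.0]
finger_gap: 0.0353
grasp_force: 60.4
```

>>> play_rows([
  [0, 0, 0, 0, 0, -0.05, 20],
])

```text
time_s: 19.75
position: [0.6289, 0.243, 0.2132]
tool_rot: [0.0, 0.756, 0.655, 0.001]
ft_force: [0.5, -0.1, 0.6]
finger_gap: 0.035
grasp_force: 60.4
```

>>> play_rows([
  [0, 0, 0, 0, 0, -0.1, 20],
  [0, 0, 0, 0, 0, -0.05, 20],
])

```text
time_s: 20.0
position: [0.6287, 0.2431, 0.2078]
tool_rot: [0.0, 0.756, 0.655, 0.0]
ft_force: [-0.3, -0.9, -1.1]
finger_gap: 0.0352
grasp_force: 60.4
```

>>> play_rows([
  [0, 0, 0, 0, 0, -0.05, 20],
])

```text
time_s: 20.12
position: [0.6287, 0.2431, 0.2069]
tool_rot: [0.0, 0.756, 0.655, 0.0]
ft_force: [-3.5, -0.5, 5.4]
finger_gap: 0.0353
grasp_force: 61.2
```

>>> play_rows([
  [0, 0, 0, 0, 0, -0.04, 20],
])

```text
time_s: 20.25
position: [0.6287, 0.2432, 0.2069]
tool_rot: [0.0, 0.756, 0.655, 0.0]
ft_force: [-7.6, -2.4, 11.9]
finger_gap: 0.0353
grasp_force: 61.7
```

>>> play_rows([
  [0, 0, 0, 0, 0, 0, 60],
  [0, 0, 0, 0, 0, 0, 80],
  [0, 0, 0, 0, 0, 0.6, 80],
  [0, 0, 0, 0, 0, 1, 80],
  [0, 0, -0.38, -0.405, -0.9, 1, 80],
  [0, 0, -0.38, -0.405, -0.9, 0.55, 80],
  [0, 0, -0.38, -0.405, -0.9, 0, 80],
  [0, 0, -0.38, -0.405, -0.9, 0, 80],
])

```text
time_s: 21.25
position: [0.5797, 0.1342, 0.3017]
tool_rot: [0.001, 0.794, 0.607, 0.001]
ft_force: [-0.5, -0.6, -0.3]
finger_gap: 0.08
grasp_force: 0.0
```

>>> play_rows([
  [0, 0, -0.38, -0.405, -0.9, 0, 80],
  [0, 0, -0.38, -0.405, -0.9, 0, 80],
  [0, 0, -0.38, -0.405, -0.9, 0, 80],
  [0, 0, -0.38, -0.405, -0.9, 0, 80],
  [0, 0, -0.38, -0.405, -0.9, 0, 80],
  [0, 0, -0.38, -0.405, -0.9, 0, 80],
  [0, 0, -0.38, -0.405, -0.9, 0, 80],
  [0, 0, -0.38, -0.405, -0.9, 0, 80],
])

```text
time_s: 22.25
position: [0.4825, -0.0818, 0.3013]
tool_rot: [0.001, 0.862, 0.507, 0.001]
ft_force: [0.8, 0.1, -0.4]
finger_gap: 0.08
grasp_force: 0.0
```

>>> play_rows([
  [0, 0, -0.38, -0.405, -0.9, 0, 80],
  [0, 0, -0.38, -0.405, -0.9, 0, 80],
  [0, 0, 0, 0, 0, 0, 80],
])

```text
time_s: 22.62
position: [0.4582, -0.1361, 0.3011]
tool_rot: [0.001, 0.878, 0.479, 0.001]
ft_force: [-0.1, 0.7, -0.5]
finger_gap: 0.0799
grasp_force: 0.0
```

```bash
python3 g.py .4585 -.1352 .189 -32.5
```

```text
t 22.62 pos [ 0.4582 -0.1361  0.3011] rotunits [0.01 0.02 0.04] shiftunits [ 0.011  0.031 -3.737] F [-0.1  0.7 -0.5] gap 0.0799 j [-0.37 -0.02  1.69 -0.    1.48  0.2 ]
```

>>> play_rows([
  [0, 0, 0.04, 0.01, 0.03, -0.9, 80],
  [0, 0, 0, 0, 0, -0.9, 80],
  [0, 0, 0, 0, 0, -0.9, 80],
  [0, 0, 0, 0, 0, -0.7, 80],
  [0, 0, 0, 0, 0, -0.33, 80],
  [0, 0, 0, 0, 0, 0, 20],
  [0, 0, 0, 0, 0, 0, 20],
  [0, 0, 0, 0, 0, 0, 20],
])

```text
time_s: 23.62
position: [0.4594, -0.1341, 0.1891]
tool_rot: [0.001, 0.876, 0.482, 0.001]
ft_force: [1.6, 0.1, 6.1]
finger_gap: 0.0352
grasp_force: 60.9
```

>>> play_rows([
  [0, 0, 0, 0, 0, 0, 20],
])

```text
time_s: 23.75
position: [0.4594, -0.1342, 0.1891]
tool_rot: [0.001, 0.876, 0.482, 0.001]
ft_force: [0.5, 0.5, 6.6]
finger_gap: 0.0353
grasp_force: 60.7
```

```bash
python3 g.py .6197 .1789 .3 -8.2
```

```text
t 23.75 pos [ 0.4594 -0.1342  0.1891] rotunits [0.   0.03 5.27] shiftunits [ 5.344 10.435  3.697] F [0.5 0.5 6.6] gap 0.0353 j [-0.36  0.12  1.78  0.    1.24  0.2 ]
```

>>> play_rows([
  [0, 0, 0, 0, 0, 0.7, 20],
  [0, 0, 0, 0, 0, 1, 20],
  [0, 0, 0, 0, 0, 1, 20],
  [0, 0, 0.44, 0.446, 0.873, 1, 20],
  [0, 0, 0.44, 0.446, 0.873, 0, 20],
  [0, 0, 0.44, 0.446, 0.873, 0, 20],
  [0, 0, 0.44, 0.446, 0.873, 0, 20],
  [0, 0, 0.44, 0.446, 0.873, 0, 20],
])

```text
time_s: 24.75
position: [0.526, -0.0022, 0.2985]
tool_rot: [-0.0, 0.83, 0.558, -0.0]
ft_force: [0.9, -0.2, -0.4]
finger_gap: 0.0353
grasp_force: 60.2
```

>>> play_rows([
  [0, 0, 0.44, 0.446, 0.873, 0, 20],
  [0, 0, 0.44, 0.446, 0.873, 0, 20],
  [0, 0, 0.44, 0.446, 0.873, 0, 20],
  [0, 0, 0.44, 0.446, 0.873, 0, 20],
  [0, 0, 0.44, 0.446, 0.873, 0, 20],
  [0, 0, 0.44, 0.446, 0.873, 0, 20],
  [0, 0, 0.43, 0.446, 0.873, 0, 20],
  [0, 0, 0, 0, 0, 0, 20],
])

```text
time_s: 25.75
position: [0.6196, 0.1817, 0.2979]
tool_rot: [-0.0, 0.755, 0.655, -0.0]
ft_force: [-0.0, -0.7, -1.5]
finger_gap: 0.0353
grasp_force: 60.4
```

```bash
python3 g.py .6198 .1799 .2061 -8.2
```

```text
t 25.75 pos [0.6196 0.1817 0.2979] rotunits [ 0.   -0.01 -0.02] shiftunits [ 0.007 -0.061 -3.06 ] F [-0.  -0.7 -1.5] gap 0.0353 j [0.23 0.44 1.15 0.   1.54 0.37]
```

>>> play_rows([
  [0, 0, -0.02, 0, -0.06, -0.7, 20],
  [0, 0, 0, 0, 0, -0.9, 20],
  [0, 0, 0, 0, 0, -0.7, 20],
  [0, 0, 0, 0, 0, -0.4, 20],
  [0, 0, 0, 0, 0, -0.1, 20],
  [0, 0, 0, 0, 0, 0, 20],
])

```text
time_s: 26.5
position: [0.6195, 0.1784, 0.2151]
tool_rot: [0.0, 0.756, 0.654, 0.0]
ft_force: [0.6, 0.0, -1.2]
finger_gap: 0.0353
grasp_force: 60.7
```

```bash
python3 g.py .6198 .1799 .2061 -8.2
```

```text
t 26.5 pos [0.6195 0.1784 0.2151] rotunits [-0.    0.01  0.02] shiftunits [ 0.009  0.05  -0.3  ] F [ 0.6  0.  -1.2] gap 0.0353 j [ 0.22  0.51  1.23 -0.    1.39  0.37]
```

>>> play_rows([
  [0, 0, 0, 0.01, 0.04, -0.15, 20],
  [0, 0, 0, 0, 0, -0.08, 20],
  [0, 0, 0, 0, 0, 0, 20],
])

```text
time_s: 26.88
position: [0.6197, 0.1796, 0.2076]
tool_rot: [-0.0, 0.756, 0.654, -0.0]
ft_force: [-0.4, 0.2, -1.4]
finger_gap: 0.0353
grasp_force: 60.7
```

>>> play_rows([
  [0, 0, 0, 0, 0, -0.05, 20],
])

```text
time_s: 27.0
position: [0.6198, 0.1796, 0.2066]
tool_rot: [0.0, 0.756, 0.654, 0.0]
ft_force: [-0.6, -0.5, -2.0]
finger_gap: 0.0353
grasp_force: 60.7
```

>>> play_rows([
  [0, 0, 0, 0, 0, -0.05, 20],
])

```text
time_s: 27.12
position: [0.6199, 0.1797, 0.2062]
tool_rot: [0.0, 0.756, 0.654, 0.0]
ft_force: [-6.1, -2.3, 9.8]
finger_gap: 0.0352
grasp_force: 62.1
```

Contact is at the predicted height. I release, retreat and look.

>>> play_rows([
  [0, 0, 0, 0, 0, 0, 60],
  [0, 0, 0, 0, 0, 0, 80],
  [0, 0, 0, 0, 0, 0.6, 80],
  [0, 0, 0, 0, 0, 1, 80],
  [0, 0, 0, 0, 0, 1, 80],
  [0, 0, 0, -0.5, -0.9, 1, 80],
  [0, 0, 0, -0.5, -0.9, 1, 80],
  [0, 0, 0, -0.5, -0.9, 1, 80],
])

```text
time_s: 28.12
position: [0.574, 0.0979, 0.3755]
tool_rot: [0.001, 0.756, 0.654, 0.001]
ft_force: [1.4, -0.6, -0.2]
finger_gap: 0.08
grasp_force: 0.0
```

>>> play_rows([
  [0, 0, 0, -0.5, -0.9, 0.5, 80],
  [0, 0, 0, -0.5, -0.9, 0, 80],
  [0, 0, 0, -0.5, -0.9, 0, 80],
  [0, 0, 0, -0.5, -0.9, 0, 80],
  [0, 0, 0, -0.5, -0.9, 0, 80],
  [0, 0, 0, -0.5, -0.9, 0, 80],
  [0, 0, 0, -0.5, -0.9, 0, 80],
  [0, 0, 0, -0.5, -0.9, 0, 80],
])

```text
time_s: 29.12
position: [0.4539, -0.1181, 0.3895]
tool_rot: [0.001, 0.756, 0.654, 0.001]
ft_force: [-0.7, -0.3, 0.2]
finger_gap: 0.0803
grasp_force: 0.0
```

Run:
```python
from seg import *
T=grab("top");S=grab("scene")
for c,a in(("blue",(371,233)),("green",(430,195)),("red",(405,215))):
    for n,d in(("top",T),("scene",S)):
        for m,s,ce in comps(d,*H[c],90):
            f,b,h=face(d,m);p=onz(d,[f],.067)[0]; w=onz(d,[b],.067)[0]-p
            if abs(p[0]-.62)<.05 and .02<p[1]<.28: print(c,n,p.round(4),"lens",np.degrees(np.arctan2(w[1],w[0])).round(0),rect(onz(d,h,.067)))
o=np.zeros((600,800,3),np.uint8)
o[:300,:400]=cv2.resize(T["img"][150:270,170:330],(400,300));o[:300,400:]=cv2.resize(S["img"][160:280,320:480],(400,300))
o[300:,:400]=cv2.resize(T["img"][100:360,190:536],(400,300));o[300:,400:]=cv2.resize(S["img"],(400,300));cv2.imwrite("pics/end.png",o[...,::-1])
```

```text
blue top [0.6024 0.0504 0.067 ] lens -8.0 (602.2, 50.4, 35.2, 33.8, 81.6)
blue scene [0.6033 0.0476 0.067 ] lens 1.0 (604.3, 48.8, 35.9, 34.3, 83.4)
green top [0.6278 0.2413 0.067 ] lens -4.0 (628.2, 241.6, 34.2, 33.2, 82.4)
green scene [0.6256 0.2388 0.067 ] lens 5.0 (624.9, 239.3, 23.9, 32.6, 0.2)
red top [0.6195 0.1776 0.067 ] lens -6.0 (619.7, 177.7, 35.0, 34.8, 80.8)
red scene [0.622  0.1744 0.067 ] lens -2.0 (621.6, 175.3, 34.4, 34.4, 82.3)
```

View pics/end.png

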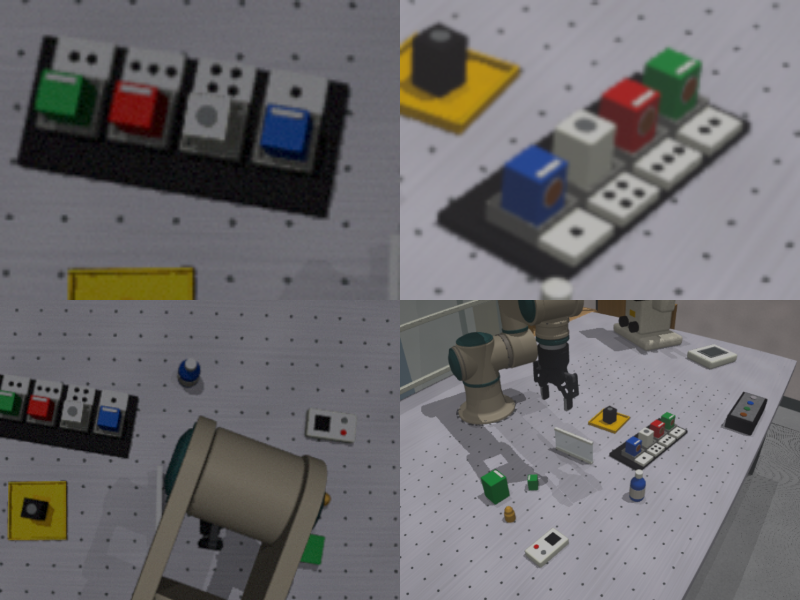

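The picture shows blue in dock 1 (535,185), red in dock 3 (630,115) and green in dock 2 (672,80), all fully down with lenses towards the dots. White is still in dock 4, the blank stands in the tray, and the bystanders are where they were. Handing in.

```bash
python3 -c "
from bench import bot
print(bot.finish_job())"
```

```text
the job is handed in; nothing more can be done
None
```

The job is handed in at about 29 s: the blank stands upright in the tray, and blue, green and red are seated in docks one, two and three with lenses facing the dots; the final pictures show the white block and bystanders unmoved, but no verdict came back.

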